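# Right the knocked-over bedside bottle and close it

## Task

The square steel water bottle has been knocked over on the bedside top and its push-on wooden cap has popped part way out. Stand the bottle upright on the round cork coaster with its whole base on the cork, set it down gently and let go of it; then press the cap down until it is fully home. Leave the cup, the glasses case, the jar and the alarm clock where they are.

Things in the scene. Friction and masses are not known exactly. Their poses are not given: they have to be found in the camera images.
- bottle: brushed steel bottle, square section 50 x 50 mm, body 150 mm long, about 0.3 kg. Origin: centre of its base; z runs from base to cap, x and y are square to its side faces. It starts lying on a side face, z level, origin 25 mm above the table, cap end roughly towards the robot. Upright, its flat shoulder is 150 mm above the base.
- cap_top (a point): centre of the top face of the bottle's wooden cap: a disc 44 mm in diameter and 20 mm thick on the bottle's axis, which slides along that axis on a dark steel neck. 170.5 mm from the base when the cap is home, up to 16 mm more when it is out. Its z axis is the bottle's z axis.
- cap (a joint): how far the cap stands out from its home position, in m: 0 = fully home, 0.016 = fully out. Tight: it moves at a push of about 8 N and stays where it is left.
- coaster: plain cork disc fixed to the table, 110 mm in diameter, 6 mm thick. Origin: centre of its underside, on the table; its top is 6 mm higher.
- cup: open white ceramic cup, upright, rim 76 mm in diameter, 85 mm tall; origin: centre of its underside
- case: black glasses case lying flat, 150 (its x) x 56 x 32 mm tall; origin: centre of its underside
- jar: white jar with a wooden lid, upright, 64 mm in diameter, 65 mm tall; origin: centre of its underside
- clock: wooden block alarm clock, 45 (its x) x 110 x 75 mm tall; origin: centre of its underside
Mind the look-alikes: they are no part of the job. Of the things shaped like the bottle, the steel one is meant.

How it is judged (in metres and radians):
On the way, in this order (a step that is already met when the one before it is completed fails the run):
1. the bottle stands upright on the coaster, let go (horizontal distance between bottle and coaster below 0.02 m and angle between bottle's own z axis and vertical below 0.06 rad and z of bottle in the frame of coaster between 0.003 and 0.01 m and linear speed of bottle below 0.02 m/s and contact force between the fingers and bottle below 0.1 N), for 0.3 s.
2. the cap is pressed fully home (value of joint cap below 0.002 m), for 0.1 s.
At the end, for the whole second after the job is handed in: The bottle stands upright (within 0.06 rad) with its base on the coaster's top, its axis within 20 mm of the coaster's centre, at rest and released, and the cap is within 2 mm of home (all of step 1 and value of joint cap below 0.002 m); the robot touches nothing.
It fails at once if the cup, the glasses case, the jar or the clock is moved more than 20 mm or tipped (distance of any of cup, case, jar, clock from where it was at the start of the episode above 0.02 m or angle between any of cup, case, jar, clock's own z axis and vertical above 0.3 rad).
It fails at once if the bottle is dropped or slammed onto the coaster (more than 60 N) (contact force between bottle and coaster above 60 N).
It fails at once if the bottle is let fall or topple (faster than 0.4 m/s with no finger on it) (linear speed of bottle above 0.4 m/s and contact force between the fingers and bottle below 0.1 N).
It also fails if it takes over 59 s, if anything falls off the work surface, if the arm or the gripper's body presses on something with over 40 N, if the wrist force passes 120 N, or if a joint passes its speed limit or range.

## Robot

A 6-joint arm with a two-finger parallel gripper is mounted at the origin on the work surface. World frame = base frame: x ahead of the robot, y to its left, z up, the work surface at z = 0. Lengths are in mm, angles in rad, forces in N, time in s.
With the tool pointing down it reaches from about 350 to 775 mm from the base axis. Payload 7.3 kg.
Tool frame: the origin (TCP) lies on the centre line of the jaws, within the pads' length; the fingertips stand 14 mm ahead of it and the grasp point (between the pads) lies 5 mm behind it; z points along the fingers, y is the line along which they close (so a half turn about z gives the same grasp; the last joint's range is limited). The gripper opens to 92 mm and grips with 3 to 60 N. Pads are 19 mm wide; open, the fingers measure 130 mm over their backs; the gripper's body (75 mm by 190 mm) begins 47 mm behind the grasp point.
Start: joints at [-1.409, 0.342, 1.524, -0, 1.275, -0.146], TCP at [159.078, -500.338, 240.741] pointing down, gripper open.
Joint ranges: [-2.53, 2.53], [-0.77, 2.02], [0.04, 2.7], [-1, 4.14], [0.28, 2.66], [-3.11, 3.11]. Speed limits (rad/s): [2.57, 2.57, 3.14, 3.14, 3.14, 3.14].

## Interface

Orientations are given as [roll, pitch, yaw] about the fixed x, y, z axes, in that order (R = Rz(yaw) Ry(pitch) Rx(roll)).
In Python, from plant import get_obs, capture, bot, spot_in, trace, pinpoint gives the robot as it stands.
- The arm moves only by the tool play_rows, never from a script. Its argument "rows" is a list of rows, each a list of 2 entries, a list of its own where there are three numbers: the shift along the world's x, y, z in units of 3 cm (1.0 is 3 cm), then the turn, a rotation vector about the world's x, y, z in units of 8 degrees (1.0 is 8 degrees). A call has 1 to 12 rows; each row shifts and turns the commanded pose from where the row before left it; what a row does not reach is not made up. A row lasts 1/8 s, in which the tool goes at most 62.5 mm and 10.7 degrees, less where a joint would pass 70% of its speed; a pose out of reach is approached as far as the arm can. A call with a number of a shift or a turn outside -1 to 1 is refused whole. A call with a gripper value outside its range is refused whole. "hand" is the opening, from -1 (shut) to 1 (fully open), set as the call begins (left out, the last holds). The fingers move at their own pace and stop on an object; the grip force is fixed at half the most. Time passes only in rows, so rows that do not move let the fingers close. It gives the time, the measured TCP pose, the force, the opening and the grip force at its end, in the units of the state.
- get_obs(): the state, without advancing time (a new reading comes with each control period).
- capture(name): name is "scene" or "side" or "wrist"; returns a dict with "frame" (480x640x3 uint8, red, green, blue), "fov_y" (degrees; the focal length in pixels is half the picture's height over the tangent of half this angle, whatever the lens; pixels are square), "cx", "cy" (the principal point, pixels), "dist" ([k1, k2, p1, p2, k3] as OpenCV has them; the pictures are not rectified), "rvec" (rotation vector, rad) and "tvec" (3), from world to camera coordinates, as OpenCV has them; the wrist camera has in their place "hand_eye" (4x4, takes a point from camera to tool coordinates, whose origin is the TCP and whose axes are the flange's). Camera axes: x right, y down, z forward; pixel columns grow to the right and rows downward; lengths in mm; the calibration is good to about 2 mm. A picture is of the moment at which its call begins: read the wrist's pose just before it. There is no depth.
- bot.close_job(): hands the job in; it is judged then, once.
Trained networks look in the newest picture that a camera, given by its name, has taken for a name from the list of things; names that differ only in an ending like _2 or _b are one class to them, and where a whole thing is asked for, a point or a joint stands for the part that bears it (a point fixed in the world has none). Each returns a list of dicts, best first, with "p" (0 to 1); they miss things now and then, are a little off and sometimes report something else, mostly with a low value. They report only what shows in the picture. A call takes as long as a camera call. They do not tell look-alikes from the thing itself.
- spot_in(query, camera): "at" ([row, column] in pixels, amid what is visible of it).
- trace(query, camera): "mask" (480x640 bool, what is visible of it) and "at" ([row, column] in pixels, amid what is visible of it).
- pinpoint(query, camera): "at" ([row, column] in pixels: a listed point, or the origin of a listed thing).
The state is a dict: "time": time; "joint_positions": joint angles; "dq": joint speeds; "tau": joint torques, N m; "tool_pos": TCP position; "tcp_rot": TCP orientation; "contact_force": force on the tool from outside, world axes, zero at the start; "moment": the same for the moment, N m; "grip_width": finger opening in mm; "finger_force": force on a finger pad.
Only numpy, scipy, OpenCV 4.12 (cv2) and the standard library are available. Lean on these libraries where they do the work, as an engineer would, in place of code of your own. Each camera call takes 0.05 s, during which the arm holds its last target. There are 200 camera calls.

## Working session

There is one attempt and no reset: what is moved stays moved. The work goes in short steps, Python scripts to look and compute and a tool call to move; the robot and the scene stay as the last step left them, time stands still between calls to the robot, and variables do not carry over. Pictures are saved under pics/ and viewed, at most 10 in all, crops included, and the job is handed in when it is done.

Besides the shell and the picture viewer there is one more tool, called after "Request:" as a command line: name --argument value ..., lists and objects as JSON in quotes. play_rows: Moves the arm, as the interface text tells. Shifts and turns lie within -1 to 1; 1 stands for 3 cm of shift or 8 degrees of turn. Its arguments: {"type":"object","properties":{"rows":{"type":"array"},"hand":{"type":"number"}},"required":["rows"]}

```bash
mkdir -p pics
cat > h.py <<'E'
import numpy as np, cv2
from plant import get_obs, capture, bot, spot_in, trace, pinpoint
from scipy.spatial.transform import Rotation as R
def K(c):
    f=240/np.tan(np.radians(c["fov_y"])/2); return np.array([[f,0,c["cx"]],[0,f,c["cy"]],[0,0,1.]])
def ext(c,o=None):
    if "rvec" in c and c["rvec"] is not None:
        return cv2.Rodrigues(np.array(c["rvec"],float))[0],np.array(c["tvec"],float).ravel()
    T=np.eye(4);T[:3,:3]=R.from_euler('xyz',o["tcp_rot"]).as_matrix();T[:3,3]=o["tool_pos"]
    W=np.linalg.inv(T@np.array(c["hand_eye"])); return W[:3,:3],W[:3,3]
def proj(c,P,o=None):
    r,t=ext(c,o); return cv2.projectPoints(np.array(P,float).reshape(-1,3),cv2.Rodrigues(r)[0],t,K(c),np.array(c["dist"],float))[0].reshape(-1,2)
def ray(c,rc,z,o=None):
    r,t=ext(c,o); u=cv2.undistortPoints(np.array([[[rc[1],rc[0]]]],float),K(c),np.array(c["dist"],float)).ravel()
    d=r.T@np.array([u[0],u[1],1]); C=-r.T@t; return C+d*(z-C[2])/d[2]
E
python3 - <<'E'
from h import *
for n in ("scene","side"):
    c=capture(n); cv2.imwrite(f"pics/{n}0.png",c["frame"][...,::-1])
    r,t=ext(c); print(n,"cam",(-r.T@t).round())
    for q,z in (("bottle",25),("cap_top",25),("coaster",0),("cup",0),("case",0),("jar",0),("clock",0)):
        for d in pinpoint(q,n)[:3]: print(q,round(d["p"],2),np.round(d["at"]),ray(c,d["at"],z).round(1))
o=get_obs();print(o["time"],o["tcp_rot"],o["contact_force"])
E
```

```text
scene cam [1145.  141.  998.]
bottle 0.89 [208. 187.] [ 481.6 -411.2   25. ]
bottle 0.88 [178. 201.] [ 370.6 -416.9   25. ]
bottle 0.69 [256. 238.] [ 590.8 -224.5   25. ]
cap_top 0.72 [262. 181.] [ 644.3 -352.4   25. ]
cap_top 0.61 [200. 253.] [ 409.5 -249.3   25. ]
cap_top 0.48 [140. 213.] [ 218.  -445.4   25. ]
coaster 0.62 [305. 419.] [600.2 236.5  -0. ]
cup 0.83 [280. 327.] [588.3   5.7   0. ]
case 0.78 [221. 335.] [403.6 -18.3   0. ]
case 0.62 [254. 240.] [ 571.4 -229.6   -0. ]
jar 0.73 [192. 158.] [ 431.1 -528.7    0. ]
jar 0.61 [200. 254.] [ 390.4 -254.4    0. ]
clock 0.9 [284. 543.] [464.9 528.4   0. ]
side cam [ 431. 1125.  953.]
bottle 0.74 [173. 355.] [ 379.2 -429.3   25. ]
bottle 0.61 [299. 371.] [335.7 228.9  25. ]
bottle 0.55 [205. 296.] [ 583.1 -198.8   25. ]
cap_top 0.64 [201. 347.] [ 407.9 -234.8   25. ]
cap_top 0.6 [180. 289.] [ 624. -358.   25.]
cap_top 0.52 [170. 400.] [ 207.2 -464.1   25. ]
coaster 0.82 [304. 275.] [597.9 243.   -0. ]
cup 0.9 [248. 283.] [604.8   5.    0. ]
case 0.96 [247. 344.] [414.4 -15.1   0. ]
jar 0.61 [168. 343.] [ 426.2 -507.1    0. ]
jar 0.44 [402. 315.] [468.4 535.6   0. ]
clock 0.62 [401. 315.] [470.3 532.    0. ]
0.8 [3.14146739e+00 4.56543640e-05 3.07774914e-01] [ 0.49817192  0.54588211 -0.23542375]
```

View pics/scene0.png

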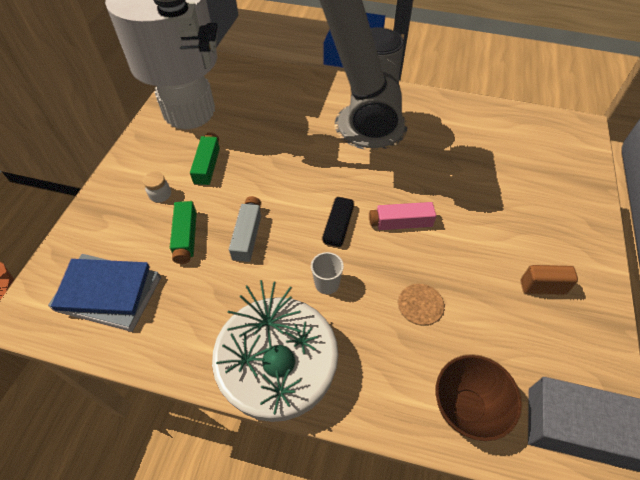

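View pics/side0.png

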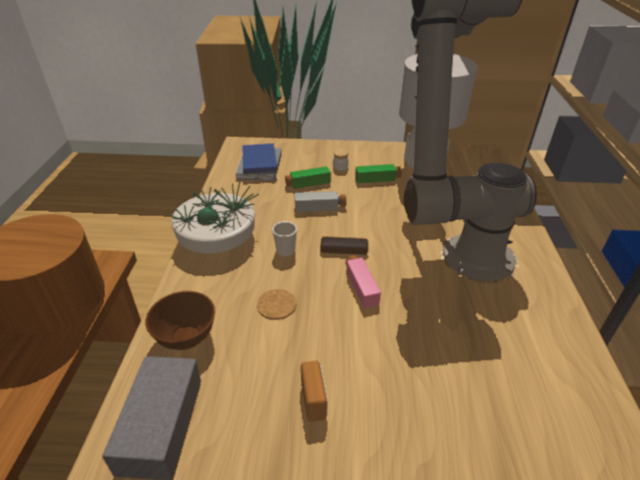

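The scene picture shows the grey steel bottle at about row 230, column 245, cap end towards the robot. The coaster is at (305, 420). The green and pink bottles are look-alikes. Next I fit the bottle's pose against the masks from both cameras, and the coaster's too.

```bash
cat > fit.py <<'E'
from h import *
from scipy.optimize import minimize
def cyl(r,z0,z1,n=24):
    a=np.linspace(0,2*np.pi,n,endpoint=False); return np.array([[r*np.cos(t),r*np.sin(t),z] for z in (z0,z1) for t in a])
box=np.array([[x,y,z] for x in(-25,25) for y in(-25,25) for z in(0,150.)])
def hull(c,P,im,o=None): cv2.fillConvexPoly(im,cv2.convexHull((proj(c,P,o)*16).round().astype(np.int32)),1,cv2.LINE_8,4)
def near(ds,rc,tol=45):
    ds=[d for d in ds if np.hypot(*(np.array(d["at"])-rc))<tol]; return ds[0] if ds else None
def iou(a,b): return (a&b).sum()/max(1,(a|b).sum())
E
python3 - <<'E'
from fit import *
V=[];C=[]
for n,b,k in (("scene",(232,245),(305,420)),("side",(203,318),(304,275))):
    c=capture(n); d=near(trace("bottle",n),b); e=near(trace("coaster",n),k); g=near(trace("cap_top",n),b,60)
    print(n,d and (d["p"],d["mask"].sum()),e and e["p"],g and (g["p"],g["mask"].sum(),g["at"]))
    if d: V.append((c,d["mask"]))
    if e: C.append((c,e["mask"]))
def ren(c,p):
    x,y,w,q=p; z=np.array([np.cos(w),np.sin(w),0]); M=np.stack([np.cross([0,0,1],z),[0,0,1],z],1); T=lambda P:P@M.T+[x,y,25]
    im=np.zeros((480,640),np.uint8); hull(c,T(box),im)
    hull(c,T(cyl(22,150.5+q,170.5+q)),im)
    hull(c,T(cyl(12,150,152+q)),im); return im>0
f=lambda p:-sum(iou(ren(c,p),m) for c,m in V)
p0=[587,-212,np.radians(191),8]
S=np.array(p0)+np.array([[0,0,0,0],[12,0,0,0],[0,12,0,0],[0,0,.15,0],[0,0,0,7]])
r=minimize(f,p0,method="Nelder-Mead",options=dict(initial_simplex=S,maxiter=300,xatol=.05,fatol=1e-5)); print("bottle",r.x,r.fun)
for i in range(len(V)):
    ff=lambda p:-iou(ren(V[i][0],p),V[i][1]); s=minimize(ff,r.x,method="Nelder-Mead",options=dict(initial_simplex=S-p0+r.x)); print(i,s.x,s.fun)
def rc(c,p):
    im=np.zeros((480,640),np.uint8); hull(c,cyl(55,0,6)+[p[0],p[1],0],im); return im>0
g=lambda p:-sum(iou(rc(c,p),m) for c,m in C)
r=minimize(g,[600,240],method="Nelder-Mead",options=dict(initial_simplex=[[600,240],[612,240],[600,252]])); print("coaster",r.x,r.fun)
E
```

```text
scene (0.73, np.int64(1352)) 0.73 (0.52, np.int64(70), [200.1, 253.8])
side (0.86, np.int64(811)) 0.9 (0.63, np.int64(68), [200.6, 341.8])
bottle [ 593.04646718 -217.14765444    3.31680164    7.78951701] -0.8762151652624757
0 [ 592.94819334 -217.19168812    3.3165532     7.67357348] -0.8767833981841764
1 [ 593.04646718 -217.14765444    3.31680164    7.78951701] -0.0
coaster [594.73068023 239.54801738] -1.8907438858695653
```

Request:
play_rows --rows '[[[1,0.3,0],[1,0,0]],[[1,0.3,0],[1,0,0]],[[1,0.3,0],[1,0,0]]]' --hand 1

```text
time: 1.58
tool_pos: [250.0, -473.3, 241.3]
tcp_rot: [-2.737, -0.124, 0.282]
contact_force: [0.5, -0.9, -0.3]
grip_width: 91.7
finger_force: 0.0
```

```bash
python3 -c "
from h import *
o=get_obs();print(o['time'],np.round(o['joint_positions'],3),o['tool_pos'],o['tcp_rot'],o['grip_width'])"
```

```text
1.575 [-1.293  0.591  1.19   0.115  1.767 -0.031] [ 249.95692801 -473.30840597  241.26226425] [-2.7373088  -0.124496    0.28223803] 91.74543953240943
```

```bash
cat > plan.py <<'E'
from h import *
def Rot(z,x): # tool z, tool x approx
    z=np.array(z,float);z/=np.linalg.norm(z);x=np.array(x,float);x-=z*(x@z);x/=np.linalg.norm(x);return np.stack([x,np.cross(z,x),z],1)
def grasp(w,al=np.radians(20)): # w = bottle z azimuth
    d=-np.array([np.cos(w),np.sin(w),0]); return Rot(np.sin(al)*d-np.cos(al)*np.array([0,0,1]),d)
def final(psi,al=np.radians(20)):
    return Rot([np.cos(al)*np.cos(psi),np.cos(al)*np.sin(psi),-np.sin(al)],[0,0,-1])
def go(P,M,o=None):
    o=o or get_obs(); d=(np.array(P)-o["tool_pos"])/30
    v=(R.from_matrix(M)*R.from_euler('xyz',o["tcp_rot"]).inv()).as_rotvec()/np.radians(8)
    n=int(np.ceil(max(abs(d).max(),abs(v).max(),.01))); print("shift",d.round(2),"turn",v.round(2),"rows>=",n,"per",(d/n).round(3),(v/n).round(3))
E
python3 - <<'E'
from plan import *
go([470,-235,230],grasp(3.3168)); 
A,B=grasp(3.3168),final(np.radians(55)); print(np.degrees((R.from_matrix(B)*R.from_matrix(A).inv()).as_rotvec()))
E
```

```text
shift [ 7.33  7.94 -0.38] turn [-2.39 -2.19 -1.43] rows>= 8 per [ 0.917  0.993 -0.047] [-0.299 -0.273 -0.179]
[  92.04530916   58.68297445 -100.86529889]
```

Request:
play_rows --rows '[[[0.9,1,0],[-0.3,-0.27,-0.18]],[[0.9,1,0],[-0.3,-0.27,-0.18]],[[0.9,1,0],[-0.3,-0.27,-0.18]],[[0.9,1,0],[-0.3,-0.27,-0.18]],[[0.9,1,0],[-0.3,-0.27,-0.18]],[[0.9,1,0],[-0.3,-0.27,-0.18]],[[0.9,1,0],[-0.3,-0.27,-0.18]],[[0.9,1,0],[-0.3,-0.27,-0.18]],[[0,0,0],[0,0,0]],[[0,0,0],[0,0,0]]]'

```text
time: 2.82
tool_pos: [465.0, -233.7, 240.9]
tcp_rot: [3.138, -0.344, 0.174]
contact_force: [0.5, -0.1, 0.0]
grip_width: 92.0
finger_force: 0.0
```

```bash
cat > fb.py <<'E'
from fit import *; from plan import *
o=get_obs(); V=[]
print(o["time"],np.round(o["joint_positions"],2),np.round(o["tool_pos"],1))
for n,p0 in (("scene",(232,245)),("side",(203,318)),("wrist",None)):
    c=capture(n); oo=o if n=="wrist" else None
    if p0 is None: cv2.imwrite("pics/w1.png",c["frame"][...,::-1]); p0=proj(c,[[515,-231,25]],oo)[0][::-1]; tol=150; print(p0)
    else: tol=16
    d=near(trace("bottle",n),p0,tol); print(n,d and (d["p"],d["at"],d["mask"].sum()))
    if d: V.append((n,c,d["mask"],oo))
def ren(c,p,o):
    x,y,w,q=p; z=np.array([np.cos(w),np.sin(w),0]); M=np.stack([np.cross([0,0,1],z),[0,0,1],z],1); T=lambda P:P@M.T+[x,y,25]
    im=np.zeros((480,640),np.uint8); hull(c,T(box),im,o); hull(c,T(cyl(22,150.5+q,170.5+q)),im,o); hull(c,T(cyl(12,150,152+q)),im,o); return im>0
p0=np.array([593,-217,3.3168,8]); S=np.array([[0,0,0,0],[8,0,0,0],[0,8,0,0],[0,0,.1,0],[0,0,0,6]])
for W in [V]+[[v] for v in V]:
    r=minimize(lambda p:-sum(iou(ren(c,p,o),m) for n,c,m,o in W),p0,method="Nelder-Mead",options=dict(initial_simplex=S+p0)); print([v[0] for v in W],r.x.round(3),r.fun/len(W))
E
python3 fb.py
```

```text
2.825 [-0.78  0.21  1.77  0.33  0.99  0.46] [ 465.  -233.7  240.9]
scene (0.63, [230.8, 246.7], np.int64(1361))
side (0.56, [200.0, 318.6], np.int64(954))
[233.25179292 328.97770809]
wrist (0.69, [233.0, 329.5], np.int64(10162))
['scene', 'side', 'wrist'] [ 590.951 -218.796    3.296    3.983] -0.8891053422342416
['scene'] [ 592.87  -217.126    3.317    7.988] -0.874274661508704
['side'] [ 590.734 -219.429    3.315    6.885] -0.9213592233009709
['wrist'] [ 591.386 -218.089    3.301  -14.869] -0.9577491474043198
```

View pics/w1.png

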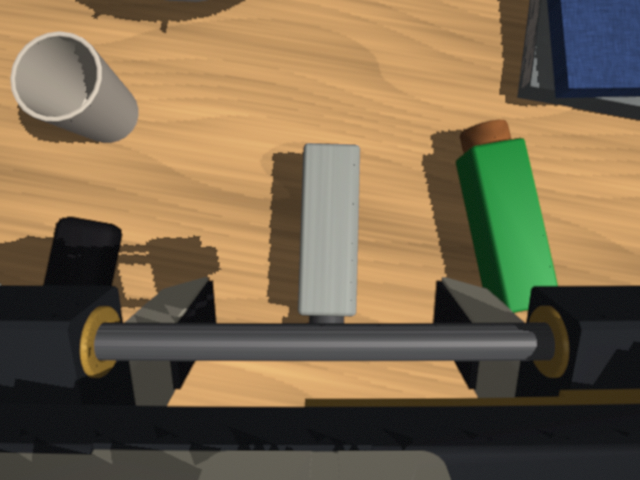

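```bash
python3 -c "
from plan import *
M=grasp(3.304);P=np.array([512,-231.3,24.3]); go(P-100*M[:,2],M); print(100*M[:,2]/30)"
```

```text
shift [ 0.45 -0.09 -4.08] turn [ 0.02 -0.03 -0.06] rows>= 5 per [ 0.09  -0.018 -0.815] [ 0.005 -0.007 -0.013]
[ 1.12506487  0.18434241 -3.13230874]
```

Request:
play_rows --rows '[[[0.09,-0.02,-0.82],[0,0,0]],[[0.09,-0.02,-0.82],[0,0,0]],[[0.09,-0.02,-0.82],[0,0,0]],[[0.09,-0.02,-0.82],[0,0,0]],[[0.09,-0.02,-0.82],[0,0,0]],[[0.22,0.04,-0.62],[0,0,0]],[[0.22,0.04,-0.62],[0,0,0]],[[0.22,0.04,-0.62],[0,0,0]],[[0.22,0.04,-0.62],[0,0,0]],[[0.22,0.04,-0.62],[0,0,0]],[[0,0,0],[0,0,0]],[[0,0,0],[0,0,0]]]'

```text
time: 4.62
tool_pos: [511.6, -230.8, 25.2]
tcp_rot: [3.138, -0.345, 0.173]
contact_force: [-0.3, 0.4, 0.8]
grip_width: 91.5
finger_force: 0.0
```

```bash
python3 -c "
from plan import *
M=grasp(3.304);P=np.array([512,-231.3,24.3]); go(P,M); print(get_obs()['contact_force'])"
```

```text
shift [ 0.01 -0.02 -0.03] turn [ 0.03 -0.03 -0.07] rows>= 1 per [ 0.014 -0.018 -0.029] [ 0.028 -0.028 -0.07 ]
[-0.26092714  0.36534171  0.8269942 ]
```

Close, wait, and lift a little.

Request:
play_rows --rows '[[[0,0,0],[0,0,0]],[[0,0,0],[0,0,0]],[[0,0,0],[0,0,0]],[[0,0,0],[0,0,0]],[[0,0,0],[0,0,0]],[[0,0,0],[0,0,0]],[[0,0,0.2],[0,0,0]],[[0,0,0.6],[0,0,0]],[[0,0,0.8],[0,0,0]],[[0,0,0.8],[0,0,0]],[[0,0,0.8],[0,0,0]],[[0,0,0.8],[0,0,0]]]' --hand -1

```text
time: 6.12
tool_pos: [511.0, -229.9, 145.3]
tcp_rot: [3.139, -0.343, 0.173]
contact_force: [0.5, -0.1, -3.4]
grip_width: 50.3
finger_force: 29.8
```

```bash
python3 -c "
from plan import *
o=get_obs();print(o['joint_positions'])
c=capture('wrist');cv2.imwrite('pics/w2.png',c['frame'][...,::-1])
go([450,0,260],final(np.radians(55)))"
```

```text
[-0.70215988  0.38868243  1.80657688  0.38329174  0.75711677  0.44026051]
shift [-2.08  7.7   3.71] turn [ 11.53   7.28 -12.64] rows>= 13 per [-0.16   0.592  0.286] [ 0.887  0.56  -0.972]
```

View pics/w2.png

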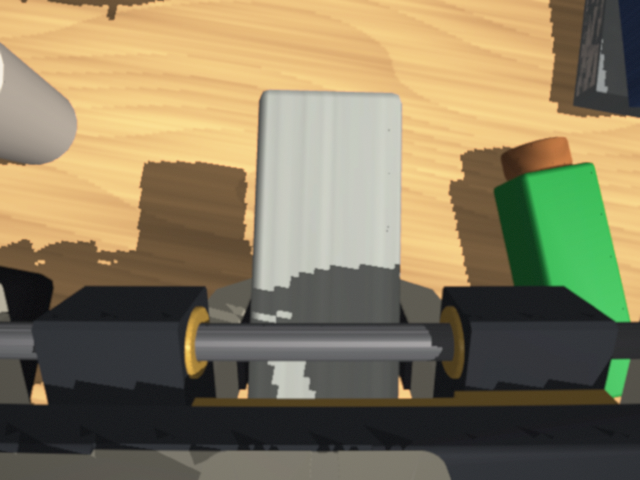

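```bash
python3 -c "
from plan import *
M=R.from_euler('xyz',get_obs()['tcp_rot'])
v=np.array([11.53,7.28,-12.64])*np.radians(8)
for s in np.linspace(0,1,7):
  m=(R.from_rotvec(v*s)*M).as_matrix(); print(s.round(2),'z',m[:,2].round(2),'bottle~',-m[:,0].round(2))"
```

```text
0.0 z [ 0.34  0.05 -0.94] bottle~ [-0.93 -0.16 -0.34]
0.17 z [ 0.22  0.23 -0.95] bottle~ [-0.97  0.19 -0.17]
0.33 z [ 0.15  0.42 -0.89] bottle~ [-0.88  0.48  0.08]
0.5 z [ 0.16  0.6  -0.78] bottle~ [-0.67  0.65  0.36]
0.67 z [ 0.24  0.74 -0.63] bottle~ [-0.39  0.67  0.63]
0.83 z [ 0.38  0.79 -0.48] bottle~ [-0.08  0.54  0.84]
1.0 z [ 0.54  0.77 -0.34] bottle~ [0.2  0.28 0.94]
```

Request:
play_rows --rows '[[[-0.2,0.2,1],[0.4,0.28,-0.48]],[[-0.2,0.5,1],[0.8,0.5,-0.87]],[[-0.2,0.6,0.8],[0.8,0.5,-0.87]],[[-0.2,0.6,0.6],[0.8,0.5,-0.87]],[[-0.2,0.6,0.3],[0.8,0.5,-0.87]],[[-0.2,0.6,0],[0.8,0.5,-0.87]],[[-0.2,0.6,0],[0.8,0.5,-0.87]],[[-0.2,0.6,0],[0.8,0.5,-0.87]],[[-0.1,0.6,0],[0.4,0.28,-0.48]],[[0,0,0],[0,0,0]]]'

```text
time: 7.42
tool_pos: [459.9, -83.0, 254.9]
tcp_rot: [-2.539, 0.481, -0.861]
contact_force: [-0.6, -0.6, -3.2]
grip_width: 50.4
finger_force: 29.8
```

```bash
python3 -c "
from plan import *
o=get_obs();print(np.round(o['joint_positions'],2))
go([450,60,260],final(np.radians(55)))"
```

```text
[-0.77  0.35  1.71  0.65  1.51  1.63]
shift [-0.33  4.77  0.17] turn [ 5.08  3.22 -5.6 ] rows>= 6 per [-0.055  0.794  0.028] [ 0.847  0.536 -0.933]
```

Request:
play_rows --rows '[[[0,0.7,0],[0.5,0.32,-0.56]],[[0,0.7,0],[0.7,0.45,-0.8]],[[0,0.7,0],[0.7,0.45,-0.8]],[[0,0.7,0],[0.7,0.45,-0.8]],[[0,0.7,0],[0.7,0.45,-0.8]],[[0,0.7,0],[0.7,0.45,-0.8]],[[0,0.6,0],[0.7,0.45,-0.8]],[[0,0,0],[0.38,0.2,-0.24]],[[0,0,0],[0,0,0]]]'

```text
time: 8.55
tool_pos: [461.1, 59.7, 255.5]
tcp_rot: [3.132, 1.214, -2.187]
contact_force: [-0.7, -0.3, -2.5]
grip_width: 50.3
finger_force: 29.8
```

```bash
python3 -c "
from plan import *
o=get_obs();print(np.round(o['joint_positions'],2))
go([594.7+3,239.5+4,200],final(np.radians(55)))"
```

```text
[-0.75  0.33  2.22  1.25  1.36  2.18]
shift [ 4.55  6.13 -1.85] turn [ 0.03 -0.05 -0.03] rows>= 7 per [ 0.651  0.875 -0.264] [ 0.005 -0.007 -0.004]
```

Request:
play_rows --rows '[[[0.3,0.4,0],[0,0,0]],[[0.65,0.88,0],[0,0,0]],[[0.65,0.88,-0.2],[0,0,0]],[[0.65,0.88,-0.3],[0,0,0]],[[0.65,0.88,-0.4],[0,0,0]],[[0.65,0.88,-0.4],[0,0,0]],[[0.65,0.88,-0.4],[0,0,0]],[[0.35,0.45,-0.3],[0,0,0]],[[0,0,0],[0,0,0]],[[0,0,0],[0,0,0]]]'

```text
time: 9.8
tool_pos: [597.1, 243.9, 195.9]
tcp_rot: [3.127, 1.215, -2.192]
contact_force: [0.5, -0.6, -2.9]
grip_width: 50.2
finger_force: 29.8
```

```bash
cat > up.py <<'E'
from fit import *; from plan import *
import sys
o=get_obs(); print(np.round(o["joint_positions"],2),np.round(o["tool_pos"],1),np.round(o["tcp_rot"],3))
# bottle pose in the tool frame, from the grasp
M0=R.from_euler('xyz',[3.138,-.345,.173]).as_matrix(); w=3.304; zb=np.array([np.cos(w),np.sin(w),0])
B0=np.stack([np.cross([0,0,1],zb),[0,0,1],zb],1); rel=M0.T@(np.array([591.2,-218.3,25])-[511.6,-230.8,25.2])
M=R.from_euler('xyz',o["tcp_rot"]).as_matrix(); Bp=np.array(o["tool_pos"])+M@rel; B=M@M0.T@B0
print("base",Bp.round(1),"z",B[:,2].round(3))
E
cat > chk.py <<'E'
from up import *
V=[]
for n in ("scene","side"):
    c=capture(n); cv2.imwrite(f"pics/{n}{sys.argv[1]}.png",c["frame"][...,::-1]); d=near(trace("bottle",n),proj(c,[Bp+80*B[:,2]])[0][::-1],40)
    e=near(pinpoint("cap_top",n),proj(c,[Bp+180*B[:,2]])[0][::-1],25); g=near(pinpoint("bottle",n),proj(c,[Bp])[0][::-1],40)
    print(n,d and (d["p"],d["mask"].sum()),"cap exp",proj(c,[Bp+178*B[:,2]])[0][::-1].round(1),e and e["at"],"org",proj(c,[Bp])[0][::-1].round(1),g and g["at"])
    if d: V.append((n,c,d["mask"]))
def ren(c,p):
    Q=R.from_rotvec([p[3],p[4],0]).as_matrix()@B; T=lambda P:P@Q.T+Bp+p[:3]
    im=np.zeros((480,640),np.uint8); hull(c,T(box),im); hull(c,T(cyl(22,158.5,178.5)),im); hull(c,T(cyl(12,150,160)),im); return im>0
p0=np.zeros(5); S=np.vstack([p0,np.diag([6,6,6,.08,.08])])
for W in [V]+[[v] for v in V]:
    r=minimize(lambda p:-sum(iou(ren(c,p),m) for n,c,m in W),p0,method="Nelder-Mead",options=dict(initial_simplex=S)); print([v[0] for v in W],"dpos",r.x[:3].round(1),"drot",r.x[3:].round(3),r.fun/len(W))
E
python3 chk.py 3
```

```text
[-0.15  0.56  2.03  1.77  1.04  2.15] [597.1 243.9 195.9] [ 3.127  1.215 -2.192]
base [595.4 244.3 115.3] z [0.018 0.001 1.   ]
scene (0.93, np.int64(1584)) cap exp [234.4 449.9] [232.7, 446.6] org [280.3 431.9] [278.9, 428.9]
side (0.7, np.int64(1452)) cap exp [219.  268.5] [219.0, 265.2] org [274. 274.] [277.2, 273.9]
['scene', 'side'] dpos [-5.6 -0.8 -1.5] drot [0.008 0.044] -0.8098124318136978
['scene'] dpos [-3.4 -2.8  6.7] drot [0.004 0.076] -0.8180404354587869
['side'] dpos [-0.  -2.7  2.7] drot [-0.058 -0.005] -0.8333333333333334
```

View pics/side3.png

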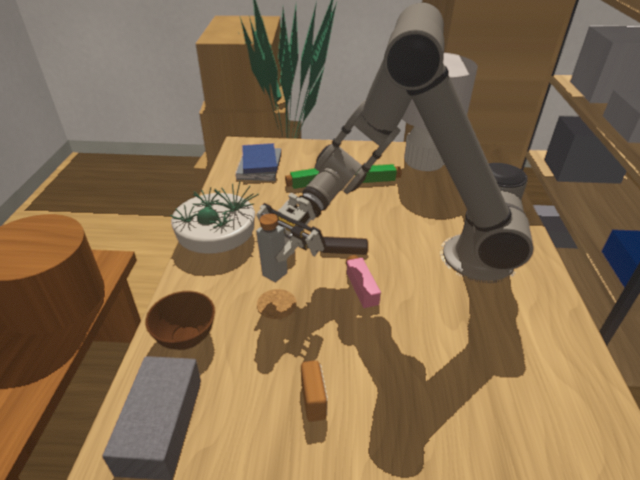

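Request:
play_rows --rows '[[[-0.03,-0.08,-0.2],[0,-0.06,0]],[[-0.04,-0.08,-0.5],[0,-0.07,0]],[[0,0,-0.6],[0,0,0]],[[0,0,-0.6],[0,0,0]],[[0,0,-0.6],[0,0,0]],[[0,0,-0.5],[0,0,0]],[[0,0,-0.25],[0,0,0]],[[0,0,-0.1],[0,0,0]],[[0,0,0],[0,0,0]],[[0,0,0],[0,0,0]]]'

```text
time: 11.45
tool_pos: [595.2, 239.8, 95.8]
tcp_rot: [-3.112, 1.226, -2.15]
contact_force: [0.2, -0.2, -2.6]
grip_width: 50.2
finger_force: 29.8
```

```bash
python3 chk.py 4; python3 -c "
from plan import *
o=get_obs();print(o['contact_force'])"
```

```text
[-0.17  0.8   2.06  1.91  1.12  1.84] [595.2 239.8  95.8] [-3.112  1.226 -2.15 ]
base [594.9 240.2  15.2] z [-0.001  0.     1.   ]
scene (0.92, np.int64(1300)) cap exp [260.7 437.2] [262.9, 434.4] org [300.8 422.1] [297.3, 418.3]
side (0.62, np.int64(1322)) cap exp [250.2 272.7] [255.4, 272.7] org [299.6 276.3] [302.8, 278.8]
['scene', 'side'] dpos [-4.9 -1.6 -1.2] drot [0.003 0.05 ] -0.8300106821155196
['scene'] dpos [-3.3 -4.2  4.3] drot [0.    0.069] -0.8199233716475096
['side'] dpos [-1.5 -0.   2.3] drot [-0.032  0.006] -0.8620915032679739
[-0.07313211 -0.40225405 -3.00542145]
```

View pics/side4.png

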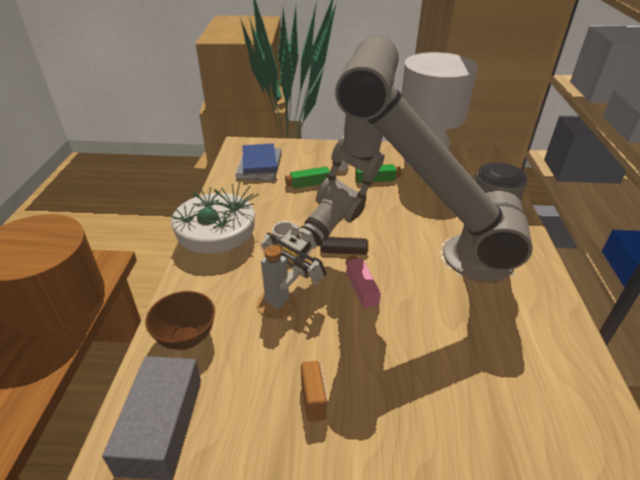

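Request:
play_rows --rows '[[[0,0,-0.06],[0,0,0]],[[0,0,-0.06],[0,0,0]],[[0,0,-0.06],[0,0,0]],[[0,0,-0.04],[0,0,0]],[[0,0,0],[0,0,0]]]'

```text
time: 12.48
tool_pos: [594.9, 239.8, 88.5]
tcp_rot: [-3.115, 1.225, -2.153]
contact_force: [0.2, 0.1, -3.0]
grip_width: 50.1
finger_force: 29.8
```

Request:
play_rows --rows '[[[0,0,-0.03],[0,0,0]],[[0,0,-0.03],[0,0,0]],[[0,0,0],[0,0,0]]]'

```text
time: 12.85
tool_pos: [595.0, 239.8, 87.0]
tcp_rot: [-3.114, 1.226, -2.152]
contact_force: [-0.5, 0.2, -2.0]
grip_width: 50.5
finger_force: 29.8
```

Request:
play_rows --rows '[[[0,0,-0.03],[0,0,0]],[[0,0,0],[0,0,0]]]'

```text
time: 13.1
tool_pos: [595.1, 239.9, 87.0]
tcp_rot: [-3.112, 1.228, -2.151]
contact_force: [-3.7, -1.2, 4.6]
grip_width: 50.5
finger_force: 29.8
```

Contact made; release.

Request:
play_rows --rows '[[[0,0,0],[0,0,0]],[[0,0,0],[0,0,0]],[[0,0,0],[0,0,0]],[[0,0,0],[0,0,0]],[[0,0,0],[0,0,0]],[[0,0,0],[0,0,0]],[[0,0,0],[0,0,0]]]' --hand 0.7

```text
time: 13.98
tool_pos: [595.0, 239.8, 85.9]
tcp_rot: [-3.114, 1.225, -2.153]
contact_force: [-0.0, -0.5, -0.7]
grip_width: 78.0
finger_force: 0.0
```

```bash
python3 chk.py 5; python3 -c "
from plan import *
M=R.from_euler('xyz',get_obs()['tcp_rot']).as_matrix(); print(M[:,2])"
```

```text
[-0.17  0.82  2.06  1.91  1.12  1.82] [595.  239.8  85.9] [-3.114  1.225 -2.153]
base [594.6 240.2   5.3] z [0. 0. 1.]
scene (0.79, np.int64(1418)) cap exp [263.3 436.3] [262.5, 437.3] org [302.6 421.4] [302.1, 421.1]
side (0.59, np.int64(1315)) cap exp [253.2 273. ] [254.4, 271.7] org [302.1 276.6] [304.4, 276.4]
['scene', 'side'] dpos [-4.4 -2.9 -1.6] drot [-0.012  0.022] -0.8775342748460777
['scene'] dpos [-2.1 -0.5  3. ] drot [0.01  0.027] -0.8719059405940595
['side'] dpos [-0.7 -1.8  6.5] drot [-0.078 -0.014] -0.8833898305084745
[ 0.53992352  0.77066958 -0.33845381]
```

View pics/scene5.png

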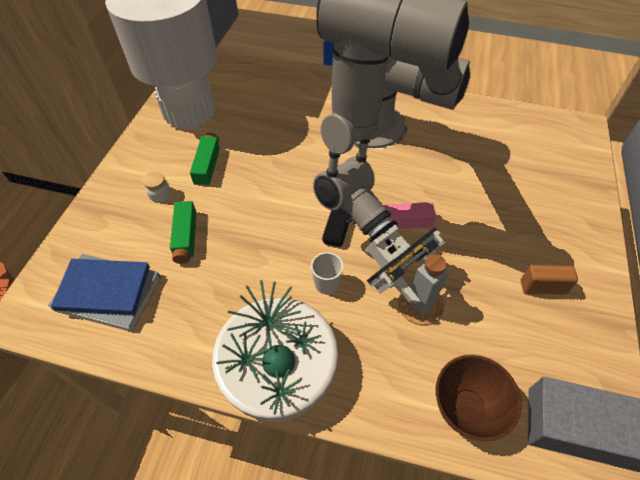

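Request:
play_rows --rows '[[[-0.11,-0.15,0.07],[0,0,0]],[[-0.22,-0.31,0.14],[0,0,0]],[[-0.35,-0.5,0.22],[0,0,0]],[[-0.43,-0.62,0.27],[0,0,0]],[[-0.43,-0.62,0.27],[0,0,0]],[[-0.43,-0.62,0.27],[0,0,0]],[[-0.2,-0.3,0.8],[0,0,0]],[[0,0,1],[0,0,0]],[[0,0,1],[0,0,0]],[[0,0,1],[0,0,0]],[[0,0,1],[0,0,0]],[[0,0,0],[0,0,0]]]'

```text
time: 15.88
tool_pos: [529.8, 145.7, 269.0]
tcp_rot: [-3.1, 1.226, -2.14]
contact_force: [-0.5, -0.3, 0.1]
grip_width: 77.8
finger_force: 0.0
```

```bash
sed -i 's/^M=R.from.*$/M=R.from_euler("xyz",[-3.114,1.225,-2.153]).as_matrix(); Bp=np.array([595,239.8,85.9])+M@rel; B=M@M0.T@B0/' up.py; python3 chk.py 6; python3 -c "
from plan import *
go([530,150,310],Rot([0,0,-1],[np.cos(-1),np.sin(-1),0]))
for a in (-.5,-1,-1.5,-2): go([530,150,310],Rot([0,0,-1],[np.cos(a),np.sin(a),0]))"
```

```text
[-0.44  0.34  2.13  1.48  1.2   2.27] [529.8 145.7 269. ] [-3.1    1.226 -2.14 ]
base [594.6 240.2   5.3] z [0.    0.001 1.   ]
scene (0.9, np.int64(1455)) cap exp [263.3 436.3] [261.2, 433.4] org [302.6 421.4] [300.4, 422.9]
side (0.96, np.int64(1440)) cap exp [253.2 273. ] [257.1, 271.2] org [302.1 276.6] [301.8, 277.8]
['scene', 'side'] dpos [-2.9 -0.2 -0.1] drot [0.017 0.016] -0.9117490104862138
['scene'] dpos [-5.2 -3.2  3.5] drot [-0.003  0.062] -0.9263292761050609
['side'] dpos [-2.8  1.5  3.7] drot [-0.025 -0.01 ] -0.9451421017845341
shift [0.01 0.13 1.46] turn [-9.24  0.22  7.28] rows>= 10 per [0.001 0.013 0.146] [-0.924  0.022  0.728]
shift [0.01 0.13 1.46] turn [-9.51 -2.19 10.31] rows>= 11 per [0.001 0.012 0.132] [-0.864 -0.199  0.937]
shift [0.01 0.13 1.46] turn [-9.24  0.22  7.28] rows>= 10 per [0.001 0.013 0.146] [-0.924  0.022  0.728]
shift [0.01 0.13 1.46] turn [-8.59  2.41  4.19] rows>= 9 per [0.001 0.014 0.162] [-0.955  0.268  0.466]
shift [0.01 0.13 1.46] turn [-7.61  4.39  1.08] rows>= 8 per [0.001 0.016 0.182] [-0.951  0.549  0.135]
```

Request:
play_rows --rows '[[[0,0,0.3],[-0.79,-0.18,0.86]],[[0,0,0.3],[-0.79,-0.18,0.86]],[[0,0,0.3],[-0.79,-0.18,0.86]],[[0,0,0.3],[-0.79,-0.18,0.86]],[[0,0,0.2],[-0.79,-0.18,0.86]],[[0,0,0],[-0.79,-0.18,0.86]],[[0,0,0],[-0.79,-0.18,0.86]],[[0,0,0],[-0.79,-0.18,0.86]],[[0,0,0],[-0.79,-0.18,0.86]],[[0,0,0],[-0.79,-0.18,0.86]],[[0,0,0],[-0.79,-0.18,0.86]],[[0,0,0],[-0.79,-0.18,0.86]]]' --hand -1

```text
time: 17.77
tool_pos: [529.9, 146.2, 308.5]
tcp_rot: [3.136, 0.004, -0.495]
contact_force: [-0.0, 0.2, -0.5]
grip_width: 0.9
finger_force: 0.0
```

```bash
python3 -c "
from plan import *
o=get_obs();print(np.round(o['joint_positions'],2),np.round(o['tool_pos'],1),o['grip_width'])
go([593,240,250],Rot([0,0,-1],[np.cos(-.5),np.sin(-.5),0]))"
```

```text
[ 0.13  0.35  1.33 -0.    1.47  2.2 ] [529.9 146.2 308.5] 0.9005648802894095
shift [ 2.1   3.13 -1.95] turn [ 0.02 -0.04 -0.03] rows>= 4 per [ 0.526  0.782 -0.487] [ 0.005 -0.01  -0.008]
```

Request:
play_rows --rows '[[[0.53,0.78,0],[0,0,0]],[[0.53,0.78,-0.2],[0,0,0]],[[0.53,0.78,-0.7],[0,0,0]],[[0.5,0.78,-0.8],[0,0,0]],[[0,0,-0.8],[0,0,0]],[[0,0,-0.2],[0,0,0]],[[0,0,0],[0,0,0]],[[0,0,0],[0,0,0]]]'

```text
time: 18.77
tool_pos: [593.0, 239.6, 229.4]
tcp_rot: [3.141, 0.003, -0.5]
contact_force: [0.1, 0.3, 0.3]
grip_width: -0.1
finger_force: 0.0
```

```bash
python3 -c "
from h import *
o=get_obs(); print(o['tool_pos'],o['contact_force'])
c=capture('wrist'); print([(d['p'],d['at']) for d in pinpoint('cap_top','wrist')], proj(c,[[593,240,184],[593,240,192]],o)[:,::-1])
c=capture('side'); cv2.imwrite('pics/s7.png',cv2.resize(c['frame'][180:340,190:400,::-1],None,fx=3,fy=3))"
```

```text
[593.00500367 239.63372755 229.44317972] [0.14877768 0.25572509 0.2622953 ]
[(0.93, [276.0, 323.4]), (0.62, [311.3, 582.1])] [[274.01905178 322.42127691]
 [280.03208303 322.35993494]]
```

View pics/s7.png

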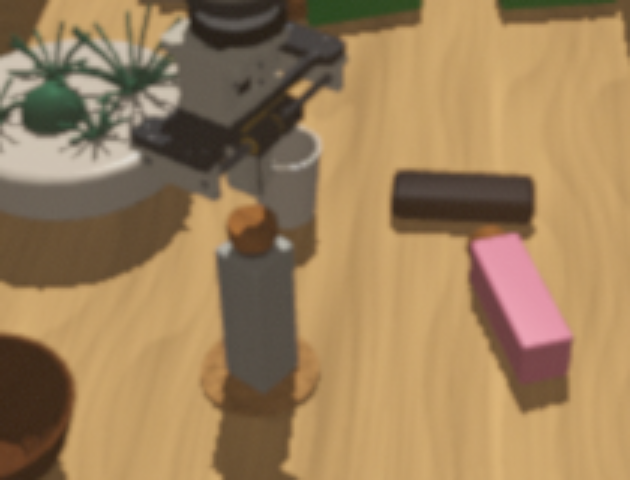

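The crop shows the bottle upright on the coaster with the closed fingers above the cap. The wrist detection agrees within 2 px or so. I'll descend slowly.

Request:
play_rows --rows '[[[0,0,-0.3],[0,0,0]],[[0,0,-0.2],[0,0,0]],[[0,0,-0.1],[0,0,0]],[[0,0,-0.1],[0,0,0]],[[0,0,-0.1],[0,0,0]],[[0,0,0],[0,0,0]]]'

```text
time: 19.68
tool_pos: [592.5, 239.8, 203.9]
tcp_rot: [3.14, 0.005, -0.499]
contact_force: [-0.4, -0.0, -0.2]
grip_width: 0.4
finger_force: 0.0
```

Request:
play_rows --rows '[[[0,0,-0.07],[0,0,0]],[[0,0,-0.07],[0,0,0]],[[0,0,-0.07],[0,0,0]],[[0,0,0],[0,0,0]]]'

```text
time: 20.18
tool_pos: [592.9, 239.8, 199.0]
tcp_rot: [3.141, 0.003, -0.499]
contact_force: [-0.6, 0.2, 5.7]
grip_width: 0.5
finger_force: 2.6
```

Request:
play_rows --rows '[[[0,0,-0.06],[0,0,0]],[[0,0,-0.06],[0,0,0]],[[0,0,-0.06],[0,0,0]],[[0,0,0],[0,0,0]]]'

```text
time: 20.68
tool_pos: [592.9, 239.9, 193.8]
tcp_rot: [3.142, 0.003, -0.499]
contact_force: [-1.4, -0.3, 6.7]
grip_width: 0.7
finger_force: 3.2
```

Request:
play_rows --rows '[[[0,0,-0.05],[0,0,0]],[[0,0,-0.04],[0,0,0]],[[0,0,0],[0,0,0]]]'

```text
time: 21.05
tool_pos: [593.0, 239.9, 191.2]
tcp_rot: [-3.142, 0.003, -0.499]
contact_force: [-1.4, -0.1, 6.6]
grip_width: 0.4
finger_force: 3.4
```

Request:
play_rows --rows '[[[0,0,-0.03],[0,0,0]],[[0,0,0],[0,0,0]]]'

```text
time: 21.3
tool_pos: [593.1, 240.0, 190.8]
tcp_rot: [-3.141, 0.002, -0.499]
contact_force: [-1.5, -0.2, 8.5]
grip_width: 0.4
finger_force: 4.4
```

Request:
play_rows --rows '[[[0,0,-0.02],[0,0,0]],[[0,0,0],[0,0,0]]]'

```text
time: 21.55
tool_pos: [593.4, 240.0, 190.8]
tcp_rot: [-3.14, 0.002, -0.499]
contact_force: [-1.2, -0.6, 11.0]
grip_width: 0.3
finger_force: 5.6
```

Request:
play_rows --rows '[[[0,0,-0.03],[0,0,0]],[[0,0,0],[0,0,0]],[[0,0,0],[0,0,0]]]'

```text
time: 21.92
tool_pos: [593.6, 240.2, 190.8]
tcp_rot: [-3.139, 0.001, -0.499]
contact_force: [-3.2, 0.2, 14.6]
grip_width: 0.4
finger_force: 7.5
```

Force climbs while the tip stays put at the home height, so the cap is home. I'll retreat.

Request:
play_rows --rows '[[[0,0,0.1],[0,0,0]],[[0,0,0.2],[0,0,0]],[[0,0,0.6],[0,0,0]],[[0,0,1],[0,0,0]],[[0,0,1],[0,0,0]],[[-0.6,-0.6,0.5],[0,0,0]],[[-0.8,-0.8,0],[0,0,0]],[[-0.8,-0.8,0],[0,0,0]],[[0,0,0],[0,0,0]],[[0,0,0],[0,0,0]]]'

```text
time: 23.18
tool_pos: [527.0, 174.0, 289.5]
tcp_rot: [3.141, 0.004, -0.5]
contact_force: [0.7, 0.5, -0.2]
grip_width: 0.5
finger_force: 0.0
```

```bash
python3 chk.py 8
python3 - <<'E'
import cv2,numpy as np
a=cv2.imread('pics/side8.png')[200:340,220:340];b=cv2.imread('pics/scene8.png')[220:360,370:490]
cv2.imwrite('pics/end.png',cv2.resize(np.hstack([a,b]),None,fx=3,fy=3))
E
```

```text
[0.18 0.37 1.35 0.   1.43 2.25] [527.  174.  289.5] [ 3.141  0.004 -0.5  ]
base [594.6 240.2   5.3] z [0.    0.001 1.   ]
scene (0.9, np.int64(1400)) cap exp [263.3 436.3] [264.4, 433.7] org [302.6 421.4] [301.1, 425.1]
side (0.8, np.int64(1265)) cap exp [253.2 273. ] [256.2, 274.2] org [302.1 276.6] [300.5, 279.9]
['scene', 'side'] dpos [-2.6 -4.6 -0.3] drot [-0.002  0.054] -0.8636115257206765
['scene'] dpos [-2.9 -3.   5.7] drot [0.011 0.081] -0.9187582562747688
['side'] dpos [-1.3  0.5 10.1] drot [-0.135 -0.033] -0.889280677009873
```

View pics/end.png

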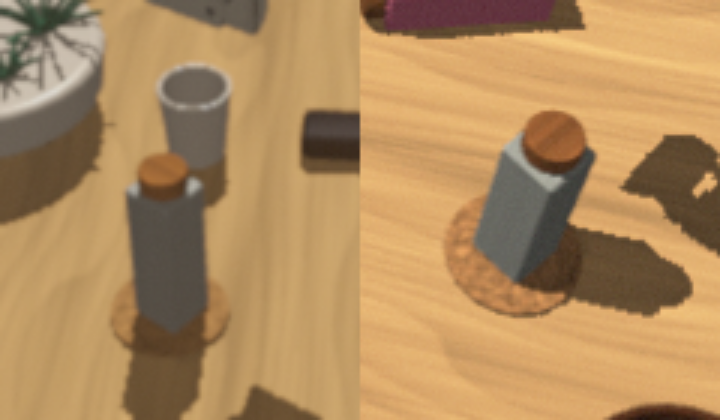

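The bottle stands upright and central on the coaster with the cap seated, and the arm is clear.

```bash
python3 -c "
from plant import bot
print(bot.close_job())"
```

```text
the job is handed in; nothing more can be done
None
```

The steel bottle stands upright on the coaster, released, with its cap pressed home, and the job is handed in; the hand-in call returned no verdict, so my checks are the final pictures and the force readings.

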